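Set the clay-handle length gauge to its stop

ROBOT

A 6-joint arm with a two-finger parallel gripper is mounted at the origin on the work surface. World frame = base frame: x ahead of the robot, y to its left, z up, the work surface at z = 0. Lengths are in m, angles in rad, forces in N, time in s.
With the tool pointing down it reaches from about 0.3 to 0.875 m from the base axis. Payload 6.4 kg.
Tool frame: the origin (TCP) lies midway between the tips of the shut fingers; the grasp point (between the pads) lies 19 mm behind it; z points along the fingers, y is the line along which they close (so a half turn about z gives the same grasp; the last joint's range is limited). The gripper opens to 85 mm and grips with 20 to 120 N. Pads are 22 mm wide; open, the fingers measure 114 mm over their backs; the gripper's body (76 mm by 85 mm) begins 54 mm behind the grasp point. The pads swing forward as they close: fully open they stand 13 mm farther back than shut.
Start: joints at [-1.399, 0.181, 1.607, -0, 1.354, -0.206], TCP at [0.212, -0.534, 0.231] pointing down, gripper open.
Joint ranges: [-2.99, 2.99], [-0.89, 2.07], [0.3, 2.58], [-1.14, 4.28], [0, 2.63], [-3.12, 3.12]. Speed limits (rad/s): [2.57, 2.57, 3.01, 3.14, 3.14, 3.14].

INTERFACE

Orientations are given as a unit quaternion [w, x, y, z].
In Python, from bench import ctrl gives the robot as it stands.
- The arm moves only by the tool send_rows, never from a script. Its argument "motion" is a list of rows, each a list of 7 numbers: the turn, a rotation vector about the tool's x, y, z in degrees, then the shift along the tool's x, y, z in mm, then the closure, from -1 (fully open) to 1 (shut). In form: [[rx, ry, rz, tx, ty, tz, grip], ...]. A call has exactly 10 rows; each row shifts and turns the commanded pose from where the row before left it, along the tool's axes as they then stand; what a row does not reach is not made up. A row lasts 1/10 s, in which the tool goes at most 50 mm and 8.59 degrees, less where a joint would pass 70% of its speed; a pose out of reach is approached as far as the arm can. A call is refused whole if a number of a shift passes 50 or a number of a turn 8.59, either way. A call with a gripper value outside its range is refused whole. The fingers move at their own pace and stop on an object; the grip force is fixed at half the most. Time passes only in rows, so rows that do not move let the fingers close, or fill a call up. It gives the time, the measured TCP pose, the force, the opening and the grip force at its end, in the units of the state.
- ctrl.get_obs(): the state, without advancing time (a new reading comes with each control period).
- ctrl.camera(name): name is "side" or "top" or "wrist"; returns a dict with "color" (480x640x3 uint8, red, green, blue), "z_map" (480x640 float32, m along the optical axis (not along the pixel's ray), 0 where there is no reading), "mtx" (3x3 intrinsics, pixels), "extrinsics" (4x4, takes a point from camera to world coordinates); the wrist camera has in their place "hand_eye" (4x4, takes a point from camera to tool coordinates, whose origin is the TCP and whose axes are the flange's). Camera axes: x right, y down, z forward; pixel columns grow to the right and rows downward; lengths in m; the calibration is good to about 2 mm. A picture is of the moment at which its call begins: read the wrist's pose just before it.
- ctrl.hand_in(): hands the job in; it is judged then, once.
The state is a dict: "time_s": time; "q": joint angles; "dq": joint speeds; "joint_efforts": joint torques, N m; "eef_pos": TCP position; "eef_rot": TCP orientation; "wrist_force": force on the tool from outside, world axes, zero at the start; "torque": the same for the moment, N m; "opening": opening from 0.0 (shut) to 1.0 (fully open); "grasp_force": force on a finger pad.
Only numpy, scipy, OpenCV 4.12 (cv2) and the standard library are available. Lean on these libraries where they do the work, as an engineer would, in place of code of your own. Each camera call takes 0.05 s, during which the arm holds its last target. There are 200 camera calls.

TASK

Set the handle-length gauge on the bench: press the black pad in the middle of its sliding carriage down to free the brake and, keeping it pressed, push the carriage along the rail until it meets the steel stop; then let the pad come up and leave the carriage there. Do not force the carriage along while its brake holds, and do not shift the stop. All is done with the fingertips from above, nothing is to be grasped; leave the cup, vase and bottle where they stand.

Things in the scene. Friction and masses are not known exactly. Their poses are not given: they have to be found in the camera images.
- gauge: The gauge, fixed to the bench: a plywood board 190 x 420 x 18 mm with an aluminium rail 40 mm wide and 400 mm long on it, its top 38 mm above the bench, rail along the gauge's y axis. Origin on the bench under the middle of the rail (the board reaches 60 mm to +x and 130 mm to -x of it). A scale strip lies at the rail's +x side, a flat fence 58 mm high at the -y end of the board on its -x side.
- pad_top (a point): Centre of the top of the black ribbed press pad, 60 mm (gauge x) by 54 mm (gauge y), 70 mm above the bench when up; axes as the gauge's. The pad sits between two upright end walls of the carriage, each 12 mm thick, 60 mm apart, whose tops are 82 mm above the bench (12 mm above the raised pad); the pad's other two sides are open. It moves with the carriage and sinks as pressed. The fingertips press it from above and push on the end wall (or drag by friction).
- pad (a joint): Depth the pad is pressed, m: 0 up (brake on), 0.012 fully down on a hard stop. It is sprung: about 6.5 N holds it 6 mm down, 10 N puts it fully down; it comes up by itself. The brake slackens as the pad goes down, is quite free from 6 mm, and grips again whenever the pad comes up.
- carriage (a joint): Travel of the grey carriage (84 mm long, 70 mm wide) along the rail, m; grows towards the stop (gauge +y). It starts at 0 to 0.04. With the brake free about 1 N slides it, with the brake on it holds about 20 to 35 N. An aluminium measuring blade stands out 75 mm to its -x side, 57 mm high.
- carriage_front (a point): Centre of the carriage's front face (its +y face, 42 mm ahead of the pad's centre), 52 mm above the bench; axes as the gauge's.
- stop_face (a point): Centre of the near (-y) face of the steel stop, 52 mm above the bench; axes as the gauge's. The stop is a steel block 70 x 24 mm, 64 mm high with a round screw head on top to 76 mm, clamped on the rail 80 to 210 mm ahead of the carriage, with a thin index line on the scale. The carriage's front face meets this face. Its clamp holds 45 N; a harder push would shift it.
- cup: Open bisque cup, 76 mm across, 90 mm high, loose, on the +x side of the gauge. Origin at the centre of its underside.
- vase: Small white bisque bud vase, 68 mm across, 110 mm high, loose, on the +x side of the gauge. Origin at the centre of its underside.
- clay_bottle: Terracotta bottle, 56 mm across, 120 mm high, loose, on the -x side of the gauge. Origin at the centre of its underside.

How it is judged:
On the way, in this order (a step that is already met when the one before it is completed fails the run):
1. the pad is pressed at least 4 mm, freeing the brake, while the carriage is still more than 40 mm from the stop (value of joint pad above 0.004 m and y of carriage_front in the frame of stop_face below -0.04 m), for 0.1 s.
2. with the pad still pressed, the carriage has come up to the stop (gap under 4 mm) (value of joint pad above 0.002 m and y of carriage_front in the frame of stop_face above -0.004 m), for 0.1 s.
At the end, for the whole second after the job is handed in: The carriage's front face is less than 4 mm from the stop's face and at rest, the pad is up (pressed less than 1.5 mm), the stop has moved less than 4 mm, and cup, vase and bottle are within 20 mm of where they stood (y of carriage_front in the frame of stop_face above -0.004 m and value of joint pad below 0.0015 m and velocity of joint carriage between -0.005 and 0.005 m/s and distance of stop_face from where it was at the start of the episode below 0.004 m and distance of each of cup, vase, clay_bottle from where it was at the start of the episode below 0.02 m); the robot touches nothing.
It fails at once if the carriage was forced along (faster than 20 mm/s) with the pad pressed less than 1.5 mm, its brake on (value of joint pad below 0.0015 m and (velocity of joint carriage above 0.02 m/s or velocity of joint carriage below -0.02 m/s)).
It fails at once if the stop was shifted by more than 4 mm (distance of stop_face from where it was at the start of the episode above 0.004 m).
It fails at once if the cup, vase or bottle was moved, lifted (over 20 mm) or tipped (distance of any of cup, vase, clay_bottle from where it was at the start of the episode above 0.02 m or angle between any of cup, vase, clay_bottle's own z axis and vertical above 0.4 rad).
It also fails if it takes over 38 s, if anything falls off the work surface, if the arm or the gripper's body presses on something with over 40 N, if the wrist force passes 120 N, or if a joint passes its speed limit or range.

## Working session

There is one attempt and no reset: what is moved stays moved. The work goes in short steps, Python scripts to look and compute and a tool call to move; the robot and the scene stay as the last step left them, time stands still between calls to the robot, and variables do not carry over. Pictures are saved under pics/ and viewed, at most 10 in all, crops included, and the job is handed in when it is done.

Besides the shell and the picture viewer there is one more tool, called after "Request:" as name(argument=value, ...), one argument or row to a line, values as JSON. send_rows: Moves the arm, as the interface text tells. Its arguments: {"type":"object","properties":{"motion":{"type":"array","items":{"type":"array","items":{"type":"number"}}}},"required":["motion"]}

```bash
mkdir -p pics; cat > h.py <<'E'
from bench import ctrl
import numpy as np, cv2
def snap(n,f):
    c=ctrl.camera(n); np.savez(f'pics/{f}.npz',**{k:v for k,v in c.items()}); cv2.imwrite(f'pics/{f}.png',c['color'][:,:,::-1]); return c
def pts(c,T=None):
    z=c['z_map']; K=c['mtx']; v,u=np.mgrid[:480,:640]
    P=np.stack([(u-K[0,2])/K[0,0]*z,(v-K[1,2])/K[1,1]*z,z,np.ones_like(z)],-1)
    return (P@(c['extrinsics'] if T is None else T).T)[...,:3]
E
python3 - <<'E'
from h import *
o=ctrl.get_obs(); print({k:np.round(v,3) for k,v in o.items()})
snap('top','top1'); snap('side','side1')
E
```

```text
{'time_s': np.float64(0.0), 'q': array([-1.399,  0.182,  1.608,  0.   ,  1.354, -0.206]), 'dq': array([ 0.001, -0.001,  0.   , -0.001,  0.002, -0.   ]), 'joint_efforts': array([-0.0000e+00, -4.4489e+01, -3.5133e+01, -0.0000e+00,  9.0000e-03,
        0.0000e+00]), 'eef_pos': array([ 0.212, -0.534,  0.23 ]), 'eef_rot': array([-0.001,  0.982,  0.188,  0.   ]), 'wrist_force': array([-0.214, -0.074, -1.024]), 'torque': array([ 0.005, -0.017,  0.035]), 'grasp_force': np.float64(0.0), 'opening': np.float64(0.999)}
```

View pics/top1.png

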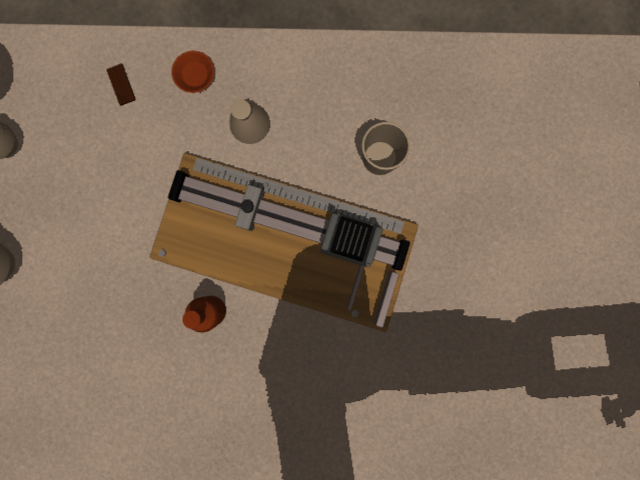

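View pics/side1.png

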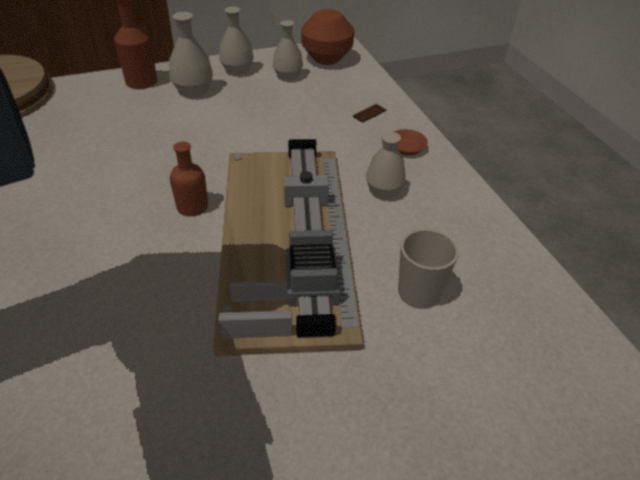

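The top view shows the pad at about (352,239), the carriage walls at about (328,232) and (376,245), and the stop at (250,206). The cup is at (385,147), the vase at (248,122) and the bottle at (204,314). The side view agrees.

```bash
python3 - <<'E'
from h import *
c=dict(np.load('pics/top1.npz')); P=pts(c); s=dict(np.load('pics/side1.npz')); S=pts(s)
for n,(u,v) in dict(pad=(352,239),wallF=(332,230),wallB=(373,246),stop=(243,217),stopscrew=(248,206),rail=(290,219),rail2=(205,194)).items(): print(n,P[v,u].round(4))
for n,(u,v) in dict(pad=(313,258),wallF=(311,237),wallB=(313,272),stop=(293,182),screw=(306,176)).items(): print('S',n,S[v,u].round(4))
# rail direction from top: fit of rail-top plane points near z 0.038
def box(m,n,Q):
    pp=Q[m][:,:2].astype(np.float32); r=cv2.minAreaRect(pp*1000); print(n,len(pp),np.round(r[0],1),np.round(r[1],1),round(r[2],2), 'z',Q[m][:,2].mean().round(4))
for nm,Q,reg in (('T',P,(150,420,150,330)),('S',S,(215,360,130,350))):
    u0,u1,v0,v1=reg; M=np.zeros((480,640),bool); M[v0:v1,u0:u1]=1
    z=Q[...,2]
    box(M&(z>.012)&(z<.024),nm+'board',Q)
    W=M&(z>.077)&(z<.087); 
    n,l,st,ce=cv2.connectedComponentsWithStats(W.astype(np.uint8))
    for i in range(1,n):
        if st[i,4]>15: print(st[i]); box(l==i,nm+'hi',Q)
    W=M&(z>.058)&(z<.068)
    n,l,st,ce=cv2.connectedComponentsWithStats(W.astype(np.uint8))
    for i in range(1,n):
        if st[i,4]>30: print(st[i]); box(l==i,nm+'mid',Q)
    W=M&(z>.0685)&(z<.073)
    n,l,st,ce=cv2.connectedComponentsWithStats(W.astype(np.uint8))
    for i in range(1,n):
        if st[i,4]>30: print(st[i]); box(l==i,nm+'pad',Q)
E
```

```text
pad [ 0.5747 -0.009   0.0695]
wallF [0.5875 0.0229 0.0806]
wallB [ 0.5642 -0.0413  0.0808]
stop [0.6059 0.1654 0.0644]
stopscrew [0.6225 0.1559 0.0761]
rail [0.6066 0.0924 0.0382]
rail2 [0.6449 0.2347 0.0379]
S pad [ 0.5766 -0.0088  0.0703]
S wallF [0.5835 0.0199 0.0807]
S wallB [ 0.5644 -0.0433  0.0829]
S stop [0.6018 0.158  0.0666]
S screw [0.6213 0.1532 0.0772]
Tboard 19522 [583.1 104.6] [450.  304.3] 88.73 z 0.0178
[321 213  17  37 286]
Thi 286 [585.7  27.6] [11.9 59.6] 74.02 z 0.0814
[365 226  17  38 292]
Thi 292 [566.3 -41.6] [12.  59.2] 74.29 z 0.0812
[191 305  19  24 163]
Thi 163 [451.8 221.9] [36.8 25.2] 19.39 z 0.0799
[234 184  27  46 534]
Tmid 534 [623.2 159.3] [24.  69.9] 74.1 z 0.0634
[190 297  29  33 147]
Tmid 147 [457.  217.2] [55.2 31. ] 35.61 z 0.0636
[ 330  217   42   44 1036]
Tpad 1036 [575.9  -6.8] [53.3 59.3] 74.07 z 0.0701
[189 299  21   8  52]
Tpad 52 [469.8 228.4] [31.1 10.3] 87.91 z 0.0712
[210 303   6  17  33]
Tpad 33 [456.6 206.7] [25.3  5.3] 16.76 z 0.0711
Sboard 14868 [571.3 104.5] [424.4 190.5] 74.15 z 0.0187
[302 171   9   6  18]
Shi 18 [622.7 158.7] [12.6 10.5] 56.42 z 0.0776
[289 230  44  10 350]
Shi 350 [585.   26.3] [14.8 58.9] 74.89 z 0.0814
[291 269  47  11 415]
Shi 415 [565.7 -43.6] [13. 59.] 74.9 z 0.0815
[284 176  45  14 476]
Smid 476 [622.9 156.8] [26.  69.5] 74.37 z 0.0636
[291 281  47   8 235]
Smid 235 [564.7 -48. ] [ 4.7 59.6] 75.67 z 0.0631
[219 311  73  10 371]
Smid 371 [480.8 -68.5] [13.1 88.3] 74.3 z 0.059
[300 177  13   6  32]
Spad 32 [621.1 152. ] [ 9.3 18.6] 72.54 z 0.0709
[289 240  22   4  55]
Spad 55 [568.8  25.5] [ 5.7 29. ] 67.45 z 0.0709
[ 290  240   46   30 1136]
Spad 1136 [577.  -3.] [54.2 59.7] 74.27 z 0.0708
[291 279  47   5 105]
Spad 105 [564.5 -48.1] [ 4.2 59.1] 75.01 z 0.0705
```

Request:
send_rows(
  motion=[
    [0,0,-5.24,0,0,0,1],
    [0,0,-5.24,0,0,0,1],
    [0,0,-5.24,0,0,0,1],
    [0,0,-5.24,0,0,0,1],
    [0,0,-5.24,0,0,0,1],
    [0,0,-5.24,0,0,0,1],
    [0,0,-5.24,0,0,0,1],
    [0,0,-5.24,0,0,0,1],
    [0,0,-5.24,0,0,0,1],
    [0,0,-5.24,0,0,0,1],
  ],
)

```text
time_s: 1.1
eef_pos: [0.2121, -0.5341, 0.2307]
eef_rot: [-0.0, 0.797, 0.604, 0.0]
wrist_force: [0.5, -0.1, -0.3]
opening: 0.002
grasp_force: 0.0
```

Request:
send_rows(
  motion=[
    [0,0,0,31,10,0,1],
    [0,0,0,31,10,0,1],
    [0,0,0,31,10,0,1],
    [0,0,0,31,10,0,1],
    [0,0,0,31,10,0,1],
    [0,0,0,31,10,0,1],
    [0,0,0,31,10,0,1],
    [0,0,0,31,10,0,1],
    [0,0,0,31,10,0,1],
    [0,0,0,31,10,0,1],
  ],
)

```text
time_s: 2.1
eef_pos: [0.3939, -0.2625, 0.231]
eef_rot: [-0.0, 0.798, 0.602, -0.0]
wrist_force: [-0.1, -0.9, -0.2]
opening: 0.0
grasp_force: 0.0
```

Request:
send_rows(
  motion=[
    [0,0,0,31,10,0,1],
    [0,0,0,31,10,0,1],
    [0,0,0,31,10,0,1],
    [0,0,0,31,10,0,1],
    [0,0,0,31,10,0,1],
    [0,0,0,31,10,0,1],
    [0,0,0,31,10,0,1],
    [0,0,0,31,10,0,1],
    [0,0,0,25,10,0,1],
    [0,0,0,0,0,0,1],
  ],
)

```text
time_s: 3.1
eef_pos: [0.556, -0.0236, 0.2308]
eef_rot: [-0.0, 0.797, 0.603, 0.0]
wrist_force: [-0.2, -0.7, -0.9]
opening: 0.001
grasp_force: 0.0
```

```bash
cat >> h.py <<'E'
U=np.array([.274,.962]);V=np.array([.962,-.274]);PAD=np.array([.5757,-.0076])
def st():
    o=ctrl.get_obs(); d=(o['eef_pos'][:2]-PAD)*1000; w=o['wrist_force']
    print('t',o['time_s'],'pos',o['eef_pos'].round(4),'q',o['eef_rot'].round(3),'gy',(d@U).round(1),'gx',(d@V).round(1),'F',w.round(2),'Fy',(w[:2]@U).round(2),'open',o['opening'])
E
python3 -c "
from h import *
st(); snap('wrist','w1')"
```

```text
t 3.1 pos [ 0.556  -0.0236  0.2308] q [-0.     0.797  0.603  0.   ] gy -20.8 gx -14.6 F [-0.24 -0.66 -0.88] Fy -0.7 open 0.0007873812349833852
```

View pics/w1.png

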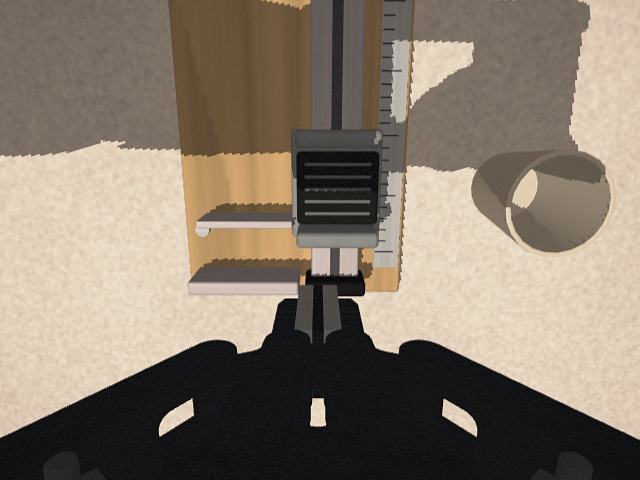

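The wrist view shows the pad at about (338,188), its ends at rows 150–225, and the rail running vertically, so the tool is aligned with the gauge. I'll check the pad position from this view.

```bash
python3 - <<'E'
from h import *
from scipy.spatial.transform import Rotation as R
c=dict(np.load('pics/w1.npz')); o=ctrl.get_obs(); T=np.eye(4); q=o['eef_rot']; T[:3,:3]=R.from_quat(q,scalar_first=True).as_matrix(); T[:3,3]=o['eef_pos']
P=pts(c,T@c['hand_eye']); z=P[...,2]; M=np.zeros(z.shape,bool); M[125:255,285:390]=1
for n,a,b in(('pad',.066,.074),('wall',.077,.088)):
    Q=P[M&(z>a)&(z<b)]; d=(Q[:,:2]-PAD)*1000; gy=d@U; gx=d@V; print(n,len(Q),Q[:,2].mean(),np.percentile(gy,[1,50,99]),np.percentile(gx,[1,50,99]))
print(np.degrees(np.arctan2(T[1,0],T[0,0])))
st()
E
```

```text
pad 6120 0.06998250678771036 [-32.67173976  -2.32719744  23.90189804] [-30.53717011  -1.4142156   27.77323067]
wall 2835 0.0814496813816149 [-43.27606097  28.79235011  39.3736126 ] [-30.44853342  -1.43877351  27.62977509]
74.19887916200949
t 3.15 pos [ 0.5551 -0.0249  0.2307] q [-0.     0.798  0.603 -0.   ] gy -22.3 gx -15.0 F [-0.04 -0.3   0.33] Fy -0.3 open -0.004734092155207246
```

Request:
send_rows(
  motion=[
    [0,0,0,17,7,0,1],
    [0,0,0,17,7,0,1],
    [0,0,0,0,0,25,1],
    [0,0,0,0,0,25,1],
    [0,0,0,0,0,25,1],
    [0,0,0,0,0,25,1],
    [0,0,0,0,0,25,1],
    [0,0,0,0,0,13,1],
    [0,0,0,0,0,0,1],
    [0,0,0,0,0,0,1],
  ],
)

```text
time_s: 4.15
eef_pos: [0.5783, 0.0024, 0.094]
eef_rot: [0.0, 0.798, 0.602, 0.0]
wrist_force: [0.5, -0.0, 0.5]
opening: 0.003
grasp_force: 0.0
```

```bash
python3 -c "
from h import *
st(); snap('side','s2'); st()
im=cv2.imread('pics/s2.png')[130:330,210:410]; cv2.imwrite('pics/s2c.png',cv2.resize(im,(600,600),interpolation=cv2.INTER_CUBIC))"
```

```text
t 4.15 pos [0.5783 0.0024 0.094 ] q [0.    0.798 0.602 0.   ] gy 10.4 gx -0.2 F [ 0.54 -0.04  0.46] Fy 0.11 open 0.0028749196070149583
t 4.2 pos [0.5789 0.0024 0.0946] q [0.001 0.798 0.602 0.001] gy 10.5 gx 0.3 F [-0.1   0.24  0.45] Fy 0.2 open 0.0009682611089203644
```

View pics/s2c.png

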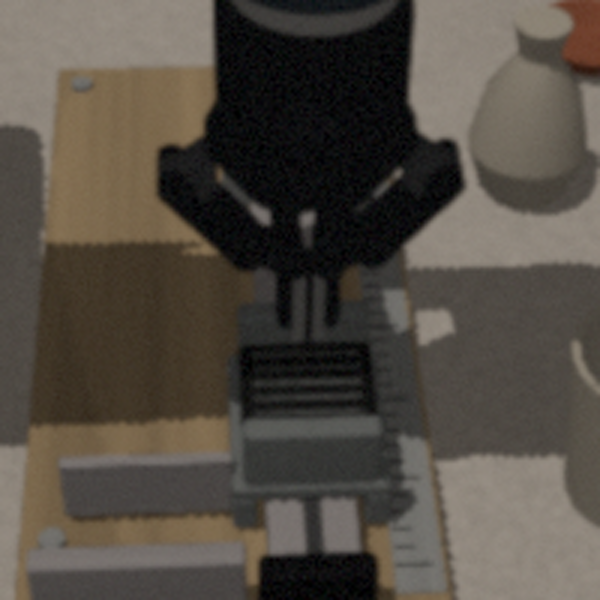

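The fingertips hang centred over the pad, at about (308,335) in the crop, with clearance behind the front wall. I'll go down and press.

Request:
send_rows(
  motion=[
    [0,0,0,0,0,10,1],
    [0,0,0,0,0,8,1],
    [0,0,0,0,0,3,1],
    [0,0,0,0,0,2,1],
    [0,0,0,0,0,2,1],
    [0,0,0,0,0,2,1],
    [0,0,0,0,0,2,1],
    [0,0,0,0,0,1,1],
    [0,0,0,0,0,0,1],
    [0,0,0,0,0,0,1],
  ],
)

```text
time_s: 5.2
eef_pos: [0.5778, 0.0027, 0.0639]
eef_rot: [-0.0, 0.798, 0.602, -0.0]
wrist_force: [-4.4, -0.0, 6.6]
opening: 0.001
grasp_force: 3.4
```

```bash
python3 -c "
from h import *
st(); st()"
```

```text
t 5.2 pos [0.5778 0.0027 0.0639] q [-0.     0.798  0.602 -0.   ] gy 10.5 gx -0.8 F [-4.45 -0.04  6.57] Fy -1.26 open 0.0005624223809695751
t 5.2 pos [0.5778 0.0027 0.0639] q [-0.     0.798  0.602 -0.   ] gy 10.5 gx -0.8 F [-4.45 -0.04  6.57] Fy -1.26 open 0.0005624223809695751
```

Request:
send_rows(
  motion=[
    [0,0,0,0,0,2,1],
    [0,0,0,0,0,2,1],
    [0,0,0,0,0,0,1],
    [0,0,0,0,0,0,1],
    [0,0,0,2,0,0,1],
    [0,0,0,2,0,0,1],
    [0,0,0,2,0,0,1],
    [0,0,0,2,0,0,1],
    [0,0,0,2,0,0,1],
    [0,0,0,2,0,0,1],
  ],
)

```text
time_s: 6.2
eef_pos: [0.5811, 0.0143, 0.0602]
eef_rot: [0.0, 0.798, 0.602, -0.0]
wrist_force: [-6.0, 0.4, 9.5]
opening: 0.004
grasp_force: 4.4
```

```bash
python3 -c "
from h import *
st(); c=snap('top','t3');P=pts(c);z=P[...,2]
M=np.zeros(z.shape,bool);M[150:330,150:420]=1
cv2.imwrite('pics/t3c.png',cv2.resize(c['color'][150:300,200:400,::-1],(800,600)))"
```

```text
t 6.2 pos [0.5811 0.0143 0.0602] q [ 0.     0.798  0.602 -0.   ] gy 22.5 gx -0.8 F [-6.01  0.37  9.5 ] Fy -1.29 open 0.0035463529574343887
```

View pics/t3c.png

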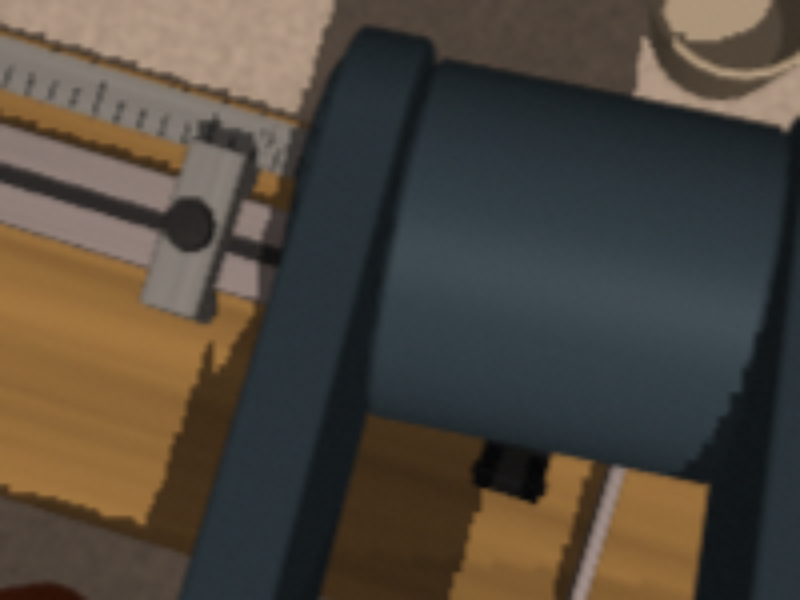

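The blade has shifted with the tool, from x≈358 to x≈349 at row 282. The drag force is only 1.3 N, so the carriage is following freely. I'll keep pushing.

Request:
send_rows(
  motion=[
    [0,0,0,4,0,0,1],
    [0,0,0,6,0,0,1],
    [0,0,0,8,0,0,1],
    [0,0,0,8,0,0,1],
    [0,0,0,8,0,0,1],
    [0,0,0,8,0,0,1],
    [0,0,0,8,0,0,1],
    [0,0,0,6,0,0,1],
    [0,0,0,4,0,0,1],
    [0,0,0,2,0,0,1],
  ],
)

```text
time_s: 7.25
eef_pos: [0.5982, 0.0744, 0.0602]
eef_rot: [-0.0, 0.798, 0.602, -0.0]
wrist_force: [-4.8, 0.9, 8.9]
opening: 0.002
grasp_force: 4.4
```

Request:
send_rows(
  motion=[
    [0,0,0,3,0,0,1],
    [0,0,0,3,0,0,1],
    [0,0,0,3,0,0,1],
    [0,0,0,3,0,0,1],
    [0,0,0,3,0,0,1],
    [0,0,0,3,0,0,1],
    [0,0,0,3,0,0,1],
    [0,0,0,3,0,0,1],
    [0,0,0,3,0,0,1],
    [0,0,0,3,0,0,1],
  ],
)

```text
time_s: 8.25
eef_pos: [0.6063, 0.103, 0.0602]
eef_rot: [-0.0, 0.798, 0.602, -0.0]
wrist_force: [-5.3, 0.4, 8.5]
opening: 0.001
grasp_force: 4.4
```

```bash
python3 -c "
from h import *
st(); c=snap('side','s4')
cv2.imwrite('pics/s4c.png',cv2.resize(c['color'][130:330,210:410,::-1],(600,600)))"
```

```text
t 8.25 pos [0.6063 0.103  0.0602] q [-0.     0.798  0.602 -0.   ] gy 114.8 gx -0.9 F [-5.27  0.35  8.5 ] Fy -1.1 open 0.001457627190468404
```

View pics/s4c.png

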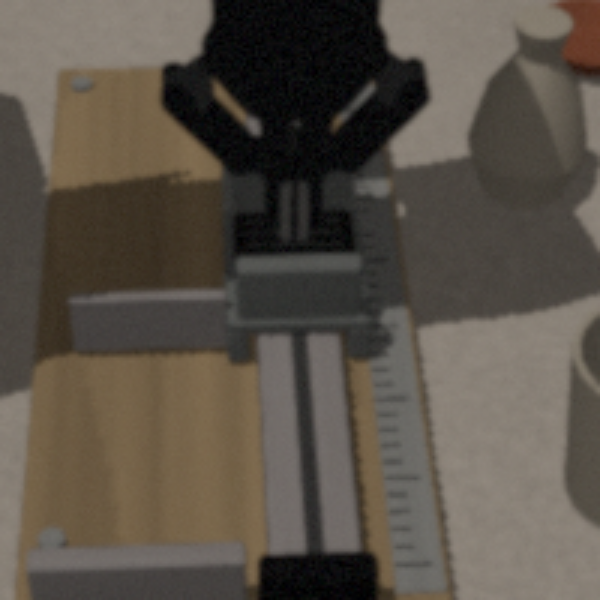

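The carriage has come along, with its rear wall at (298,260) in the crop. About 15 mm remains.

Request:
send_rows(
  motion=[
    [0,0,0,1.5,0,0,1],
    [0,0,0,1.5,0,0,1],
    [0,0,0,1,0,0,1],
    [0,0,0,1,0,0,1],
    [0,0,0,1,0,0,1],
    [0,0,0,1,0,0,1],
    [0,0,0,1,0,0,1],
    [0,0,0,1,0,0,1],
    [0,0,0,1,0,0,1],
    [0,0,0,1,0,0,1],
  ],
)

```text
time_s: 9.3
eef_pos: [0.6093, 0.1136, 0.0602]
eef_rot: [-0.0, 0.798, 0.602, -0.0]
wrist_force: [-5.2, 1.3, 9.8]
opening: 0.003
grasp_force: 4.4
```

Request:
send_rows(
  motion=[
    [0,0,0,0.5,0,0,1],
    [0,0,0,0.5,0,0,1],
    [0,0,0,0.5,0,0,1],
    [0,0,0,0.5,0,0,1],
    [0,0,0,0.5,0,0,1],
    [0,0,0,0.5,0,0,1],
    [0,0,0,0.5,0,0,1],
    [0,0,0,0.5,0,0,1],
    [0,0,0,0,0,0,1],
    [0,0,0,0,0,0,1],
  ],
)

```text
time_s: 10.3
eef_pos: [0.6104, 0.1174, 0.0603]
eef_rot: [-0.0, 0.798, 0.602, -0.0]
wrist_force: [-5.5, 0.2, 8.9]
opening: 0.001
grasp_force: 4.4
```

```bash
python3 -c "
from h import *
st()"
```

```text
t 10.3 pos [0.6104 0.1174 0.0603] q [-0.     0.798  0.602 -0.   ] gy 129.8 gx -0.8 F [-5.52  0.16  8.95] Fy -1.36 open 0.000893926605014628
```

Request:
send_rows(
  motion=[
    [0,0,0,0.5,0,0,1],
    [0,0,0,0.5,0,0,1],
    [0,0,0,0.5,0,0,1],
    [0,0,0,0.5,0,0,1],
    [0,0,0,0.5,0,0,1],
    [0,0,0,0.5,0,0,1],
    [0,0,0,0.5,0,0,1],
    [0,0,0,0.5,0,0,1],
    [0,0,0,0,0,0,1],
    [0,0,0,0,0,0,1],
  ],
)

```text
time_s: 11.3
eef_pos: [0.6121, 0.1196, 0.0604]
eef_rot: [0.001, 0.798, 0.602, -0.0]
wrist_force: [-4.0, -6.5, 9.2]
opening: -0.001
grasp_force: 4.4
```

```bash
python3 - <<'E'
from h import *
st(); c=snap('side','s5'); S=pts(c); z=S[...,2]
M=np.zeros(z.shape,bool);M[130:350,215:360]=1
Q=S[M&(z>.05)&(z<.09)]; d=(Q[:,:2]-PAD)*1000; gy=d@U; gx=d@V
k=abs(gx)<40; print(np.histogram(gy[k],bins=np.arange(60,200,5)))
E
```

```text
t 11.3 pos [0.6121 0.1196 0.0604] q [ 0.001  0.798  0.602 -0.   ] gy 132.3 gx 0.1 F [-4.02 -6.54  9.24] Fy -7.39 open -0.0011552526096024122
(array([  0,   0,  10, 705, 112,  63,   3,   4,   0,   0,  43, 116, 218,
       146,  59,  46,  37, 194,  95,   3,  46,   8,  13,  10,   2,   0,
         0]), array([ 60,  65,  70,  75,  80,  85,  90,  95, 100, 105, 110, 115, 120,
       125, 130, 135, 140, 145, 150, 155, 160, 165, 170, 175, 180, 185,
       190, 195]))
```

Fy has risen to 7.4 N and the tool is stalling, so the carriage is against the stop. I'll lift straight up.

Request:
send_rows(
  motion=[
    [0,0,0,0,0,0,1],
    [0,0,0,0,0,-3,1],
    [0,0,0,0,0,-3,1],
    [0,0,0,0,0,-4,1],
    [0,0,0,0,0,-5,1],
    [0,0,0,0,0,-15,1],
    [0,0,0,0,0,-30,1],
    [0,0,0,0,0,-40,1],
    [0,0,0,0,0,-40,1],
    [0,0,0,0,0,0,1],
  ],
)

```text
time_s: 12.35
eef_pos: [0.6157, 0.1214, 0.2076]
eef_rot: [0.004, 0.798, 0.602, 0.005]
wrist_force: [-0.1, -0.3, 0.2]
opening: -0.002
grasp_force: 0.0
```

Request:
send_rows(
  motion=[
    [0,0,0,-30,0,0,1],
    [0,0,0,-40,0,0,1],
    [0,0,0,-40,0,0,1],
    [0,0,0,-40,0,0,1],
    [0,0,0,-40,0,0,1],
    [0,0,0,-40,0,0,1],
    [0,0,0,-40,0,0,1],
    [0,0,0,-20,0,0,1],
    [0,0,0,0,0,0,1],
    [0,0,0,0,0,0,1],
  ],
)

```text
time_s: 13.35
eef_pos: [0.5319, -0.1578, 0.1994]
eef_rot: [-0.0, 0.799, 0.602, 0.0]
wrist_force: [-0.8, -0.9, -0.4]
opening: -0.0
grasp_force: 0.0
```

```bash
python3 - <<'E'
from h import *
st(); c=snap('top','t6'); P=pts(c); z=P[...,2]
cv2.imwrite('pics/t6c.png',cv2.resize(c['color'][150:300,150:350,::-1],(800,600)))
M=np.zeros(z.shape,bool);M[150:330,150:420]=1
for n,a,b in(('stop',.06,.067),('pad',.0675,.073),('wall',.077,.086)):
    Q=P[M&(z>a)&(z<b)]; d=(Q[:,:2]-PAD)*1000; gy=d@U; gx=d@V; k=(abs(gx)<36)&(gy>60)&(gy<200); print(n,k.sum(),Q[k,2].mean(),np.percentile(gy[k],[2,50,98]))
E
```

```text
t 13.35 pos [ 0.5319 -0.1578  0.1994] q [-0.     0.799  0.602  0.   ] gy -156.4 gx -1.0 F [-0.8  -0.94 -0.4 ] Fy -1.13 open -0.00023948165566992037
stop 524 0.06386745406221472 [ 92.90508717 172.53796465 184.99615214]
pad 1213 0.06991640089317262 [ 93.85253717 119.89722331 149.95153344]
wall 603 0.081154827770913 [ 78.13974056 149.86161731 168.72764505]
```

View pics/t6c.png

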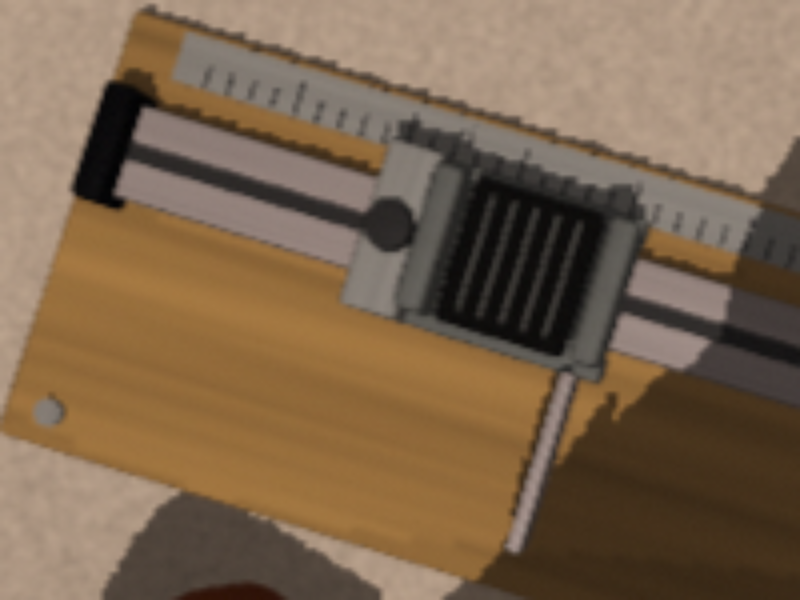

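The carriage is against the stop (front wall at (430,245), stop at (390,225) in the crop). The pad is up at 70 mm, and the stop's far edge reads about where it was.

```bash
python3 -c "
from h import *
print(ctrl.hand_in())"
```

```text
the job is handed in; nothing more can be done
None
```

The job is handed in, result not shown: the carriage was pushed to the steel stop with the pad pressed, the final image shows it there with the pad up and the stop apparently unmoved, and the arm was clear; the cup, vase and bottle were not re-measured.

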